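Hang the blue glaze sample in the sample cabinet

TASK

Put the blue glaze sample away: reach down through the framed opening in the top of the small wooden cabinet and hang the sample on the hook inside, with the hook's bar through its bore. Do not touch the dark frame round the opening with the hand or the sample, and leave the green and the honey-yellow samples standing where they are.

Things in the scene. Friction and masses are not known exactly. Their poses are not given: they have to be found in the camera images.
- blue_sample_c (a point): middle of the blue glaze sample: a slice of square clay tube, deep blue with a thin bare terracotta foot, 90 g, loose, standing on one flat side on the table. 52 mm (its y) x 52 mm (its z, up), 26 mm long (its x), round bore 38 mm in diameter right through along x. The point is the middle of the bore, 26 mm above the table. Grip from above across its flat sides, along y (52 mm).
- green_sample_c (a point): centre of the green glaze sample, the same size and shape as the blue one, loose; stays where it stands
- honey_sample_c (a point): centre of the honey-yellow glaze sample, the same size and shape as the blue one, loose; stays where it stands. The samples stand behind and beside a fixed banding wheel (white disc 230 mm across, its top 109 mm above the table, centre 0.47 m ahead and 0.11 m to the right of the robot's base), which must be passed above; it never moves
- cabinet_frame: dark frame round the top opening (166 mm in x, 176 in y; bars 14 mm thick) of a pale fixed wooden cabinet. Origin: opening's centre on the frame's top face, 160 mm above the table; z up, x to the back (knob at front). Inside, a hook: 8 mm bar along x at y=0, axis at z=-27 mm, from a plate at x=+89 to x=-15, turned up there: tip top z=-15, front x=-20. A hung sample's centre: z=-42; x=+10 is good.
Not all that is in view belongs to the job. There is more than one size of the part that bears blue_sample_c; the job needs the smallest.

How it is judged:
By the outcome, as a careful person would: the job done as asked, in the order asked, and still so for the second after the job is handed in, with the robot touching nothing.
It also fails if it takes over 48 s, if anything falls off the work surface, if the arm or the gripper's body presses on something with over 40 N, if the wrist force passes 120 N, or if a joint passes its speed limit or range.

ROBOT

A 6-joint arm with a two-finger parallel gripper is mounted at the origin on a cart in front of the work surface, level with it; the furniture and walls round the work are solid. World frame = base frame: x ahead of the robot, y to its left, z up, the work surface at z = 0. Lengths are in m, angles in rad, forces in N, time in s.
With the tool pointing down it reaches from about 0.3 to 0.825 m from the base axis. Payload 5.4 kg.
Tool frame: the origin (TCP) lies midway between the tips of the shut fingers; the grasp point (between the pads) lies 19 mm behind it (hold_point_z is the distance from the TCP to the grasp point, in m); z points along the fingers, y is the line along which they close (so a half turn about z gives the same grasp; the last joint's range is limited). The gripper opens to 92 mm and grips with 3 to 60 N. Pads are 20 mm wide; open, the fingers measure 128 mm over their backs; the gripper's body (75 mm by 189 mm) begins 69 mm behind the grasp point.
Start: joints at [-1.4, 0.158, 1.597, -0, 1.386, -0.21], TCP at [0.214, -0.534, 0.215] pointing down, gripper open.
Joint ranges: [-2.91, 2.91], [-0.94, 2.29], [0.18, 2.7], [-1.29, 4.43], [0.17, 2.64], [-3, 3]. Speed limits (rad/s): [2.57, 2.57, 3.14, 3.14, 3.14, 3.14].

INTERFACE

Orientations are given as a rotation vector (axis times angle).
In Python, from cell import * gives the robot as it stands.
- The arm moves only by the tool arm_command, never from a script. Its argument "moves" is a list that holds one entry, the list of rows, each a list of 7 numbers: the finger opening in mm, from 0 to 91.9, then the shift along the tool's x, y, z in mm, then the turn, a rotation vector about the tool's x, y, z in degrees. In form: [[[claw, x, y, z, ax, ay, az], ...]]. A call has 1 to 5 rows; each row is the pose to reach, as a shift and turn from the pose commanded when the call began, along the tool's axes at that moment; what a row does not reach only later rows make up. A row lasts 1/8 s, in which the tool goes at most 62.5 mm and 10.7 degrees, less where a joint would pass 70% of its speed; a pose out of reach is approached as far as the arm can. A call with a gripper value outside its range is refused whole. The fingers move at their own pace and stop on an object; "newtons" is the grip in N (left out, the last holds). Time passes only in rows, so rows that repeat a pose let the fingers close. It gives the time, the measured TCP pose, the force, the opening and the grip force at its end, in the units of the state.
- state(): the state, without advancing time (a new reading comes with each control period).
- grab_frame(name): name is "scene" or "top"; returns (picture, depth): 400x640x3 uint8, red, green, blue; 400x640 float32, m along the optical axis (not along the pixel's ray), 0 where there is no reading.
- camera_params(name): a dict with "intrinsics" (3x3 intrinsics, pixels), "eye" and "attitude" of the camera in the world. Camera axes: x right, y up, looking along -z (the intrinsics and any distortion apply to the point x, -y, -z); pixel columns grow to the right and rows downward; lengths in m; the calibration is good to about 2 mm. A picture is of the moment at which its call begins. camera_params takes no time and is no camera call.
- close_job(): hands the job in; it is judged then, once.
The state is a dict: "clock": time; "joints": joint angles; "qd": joint speeds; "effort": joint torques, N m; "tool_pos": TCP position; "orientation": TCP orientation; "contact_force": force on the tool from outside, world axes, zero at the start; "torque": the same for the moment, N m; "grip_width": opening from 0.0 (shut) to 1.0 (fully open); "grasp_force": force on a finger pad.
Only numpy, scipy, OpenCV 4.12 (cv2) and the standard library are available. Lean on these libraries where they do the work, as an engineer would, in place of code of your own. Each camera call takes 0.05 s, during which the arm holds its last target. There are 200 camera calls.

## Working session

There is one attempt and no reset: what is moved stays moved. The work goes in short steps, Python scripts to look and compute and a tool call to move; the robot and the scene stay as the last step left them, time stands still between calls to the robot, and variables do not carry over. Pictures are saved under pics/ and viewed, at most 10 in all, crops included, and the job is handed in when it is done.

Besides the shell and the picture viewer there is one more tool, called after ">>>" as name([rows], argument=value, ...), one row to a line, values as JSON. arm_command: Moves the arm, as the interface text tells. Its arguments: {"type":"object","properties":{"moves":{"type":"array","items":{"type":"array","items":{"type":"array","items":{"type":"number"}}}},"newtons":{"type":"number"}},"required":["moves"]}

```bash
mkdir -p pics; cat > h.py <<'E'
from cell import *
import numpy as np, cv2
from scipy.spatial.transform import Rotation as R
def cam(n):
    c=camera_params(n); return c
def rot(c):
    a=np.array(c['attitude'],float)
    return a if a.shape==(3,3) else R.from_rotvec(a).as_matrix() if a.size==3 else R.from_quat(a).as_matrix()
def pts(n,depth):
    c=cam(n);K=np.array(c['intrinsics']);h,w=depth.shape
    u,v=np.meshgrid(np.arange(w),np.arange(h))
    p=np.stack([(u-K[0,2])/K[0,0]*depth,-(v-K[1,2])/K[1,1]*depth,-depth],-1)
    return p@rot(c).T+np.array(c['eye'])
E
python3 - <<'E'
from h import *
for n in("scene","top"):
    p,d=grab_frame(n);cv2.imwrite(f'pics/{n}0.png',p[...,::-1]);np.savez(f'{n}0.npz',p=p,d=d);print(camera_params(n))
print(state())
E
```

```text
{'intrinsics': array([[403.95372533,   0.        , 310.16746797],
       [  0.        , 403.95372533, 200.28205072],
       [  0.        ,   0.        ,   1.        ]]), 'eye': array([ 0.13673554, -0.87449658,  0.83237833]), 'attitude': array([ 0.90539517, -0.25400072, -0.4964281 ])}
{'intrinsics': array([[496.20855911,   0.        , 328.88095642],
       [  0.        , 496.20855911, 201.73620593],
       [  0.        ,   0.        ,   1.        ]]), 'eye': array([ 0.53869208, -0.04477427,  1.338575  ]), 'attitude': array([ 0.07416754, -0.0805342 , -1.54000831])}
{'clock': 0.1, 'joints': array([-1.40009979e+00,  1.58963505e-01,  1.59808151e+00, -1.68626918e-05,
        1.38621347e+00, -2.10105556e-01]), 'qd': array([-6.62853496e-05, -9.37707693e-04, -2.43028491e-03,  9.83918837e-04,
        1.49408883e-03, -3.63841670e-04]), 'effort': array([ 9.78394237e-04, -3.86504138e+01, -3.22958279e+01,  7.04317424e-02,
        3.40018468e-02, -4.96611631e-05]), 'tool_pos': array([ 0.21358263, -0.53325802,  0.21374246]), 'orientation': array([-3.08318244e+00, -5.94244446e-01, -2.55147351e-05]), 'contact_force': array([ 0.09245878, -0.05763189, -0.09258585]), 'torque': array([-0.00468311,  0.03214177,  0.00778348]), 'grasp_force': 0.0, 'grip_width': 0.9981619859465043}
```

View pics/scene0.png

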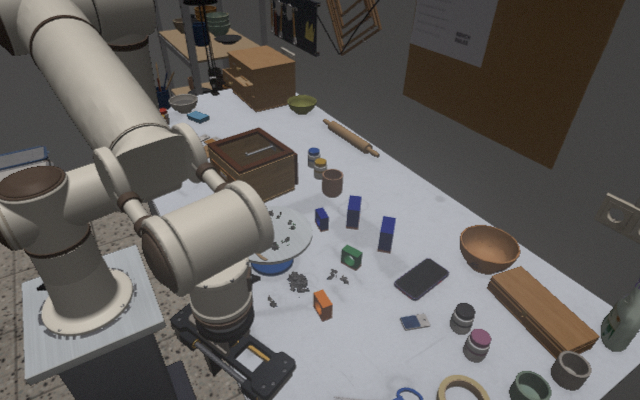

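View pics/top0.png

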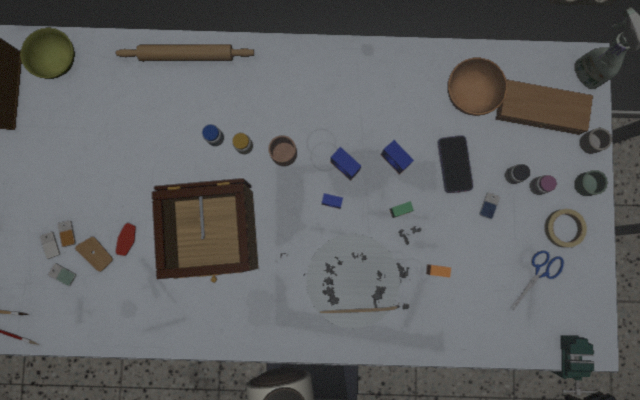

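The scene view shows three blue blocks at (321,219), (354,212) and (387,235). In the top view they are at (332,201), (346,163) and (397,157). The one at (332,201) is the smallest, so it fits the description. Green is at (401,209), honey at (439,270), and the cabinet frame spans about (153–257, 180–278) with the hook at (202,218). I'll measure these and make a confirming crop.

```bash
python3 - <<'E'
from h import *
ims=[]
for n,box in(("top",(130,165,290,290)),("scene",(290,180,430,330))):
    f=np.load(f'{n}0.npz');p,d=f['p'],f['d'];P=pts(n,d)
    print(n,'table z',np.round(P[120,330] if n=='top' else P[330,370],4))
    hsv=cv2.cvtColor(p,cv2.COLOR_RGB2HSV)
    for nm,lo,hi in(('blue',(110,140,50),(130,255,255)),('green',(60,110,40),(85,255,255)),('honey',(5,190,120),(20,255,255))):
        m=cv2.inRange(hsv,lo,hi)
        k,l,s,c=cv2.connectedComponentsWithStats(m)
        for i in range(1,k):
            if s[i,4]<60: continue
            q=P[(l==i)]; z=q[:,2]; 
            if not(0<np.median(z)<.15): continue
            t=q[z>np.percentile(z,90)-.006]
            (a,b),(w,h),an=cv2.minAreaRect((t[:,:2]*1000).astype(np.float32))
            print(nm,np.round(c[i]),s[i,4],'topz %.3f'%np.percentile(z,90),'rect',np.round([a,b,w,h,an],1),'mean',np.round(t.mean(0),4))
    # dark frame in cabinet
    if n=='top':
        m=(np.abs(P[...,2]-.16)<.008); m[:, :140]=0;m[:,270:]=0;m[:165]=0;m[295:]=0
        m=m.astype(np.uint8);q=P[m>0];print('frame z',np.median(q[:,2]),len(q))
        (a,b),(w,h),an=cv2.minAreaRect((q[:,:2]*1000).astype(np.float32));print('outer',np.round([a,b,w,h,an],1))
        cv2.imwrite('pics/m.png',m*255)
        for v in range(190,270,8): print(v,np.round(P[v,150:262:6,2]*1000).astype(int))
        ims.append(cv2.resize(p[170:290,140:270],None,fx=3,fy=3,interpolation=2));ims.append(cv2.resize(p[140:260,310:440],None,fx=3,fy=3,interpolation=2))
    else: ims.append(cv2.resize(p[180:300,290:420],None,fx=3,fy=3,interpolation=2));ims.append(cv2.resize(p[120:240,180:310],None,fx=3,fy=3,interpolation=2))
o=np.vstack([np.hstack(ims[:2]),np.hstack(ims[2:])]);o=cv2.resize(o,(650,600));cv2.imwrite('pics/crop.png',o[...,::-1])
E
```

```text
top table z [ 8.978e-01 -4.480e-02  4.000e-04]
blue [210. 132.] 144 topz 0.073 rect [837.5 266.2  35.1  33.1  46.8] mean [0.8378 0.2666 0.0699]
blue [398. 155.] 333 topz 0.079 rect [ 683.6 -127.3   69.9  326.2   48.2] mean [ 0.7898 -0.2232  0.0813]
blue [345. 162.] 301 topz 0.079 rect [669.7 -84.5  70.7 264.5  88.1] mean [ 0.7686 -0.0877  0.0811]
blue [331. 200.] 82 topz 0.055 rect [612.2 -41.2  41.6 141.1  76.4] mean [ 0.669  -0.0538  0.0701]
frame z 0.1602394107288274 3099
outer [581.9 257.3 215.8 221.1   6.8]
190 [  2   4 157 161 159 160 162 162 161 160 157 161 160 159 164 162 105   0
  -4]
198 [  1 159 159 159 147  65  55  43  39  24  15  10  11  12  12 164 120  13
   3]
206 [   0  165  114   66 1339   10   14   12    8   15   16   11   12   14
   15  157  127   22    3]
214 [  0 162 153  69  24  17  14  13  15  10  19   8  11  14  13 162 140  35
  -3]
222 [   2  158  157   77   28   13   15    8   21   15   11 1339   15   18
   12  160  145   47    2]
230 [  0 158 160  81  29  10  14  18  13   8   9   9  11  12  13 161 159  57
   2]
238 [  1 161 160  81  39  10   8  10  11  12  12  12  10  14  10 162 161  72
   0]
246 [  2 162 160  91  37  10  17  12  13  16   9  13  15  14  13 161 159  82
  -2]
254 [  0 159 163  94  44  11  11  12  14  12  11  13  15  12  13 156 159  90
  -6]
262 [ -5 160 161  94  47  11  12   9  14  14  14  16  19  12  13 158 161 103
  -1]
scene table z [ 0.5686 -0.4401 -0.0011]
```

View pics/crop.png

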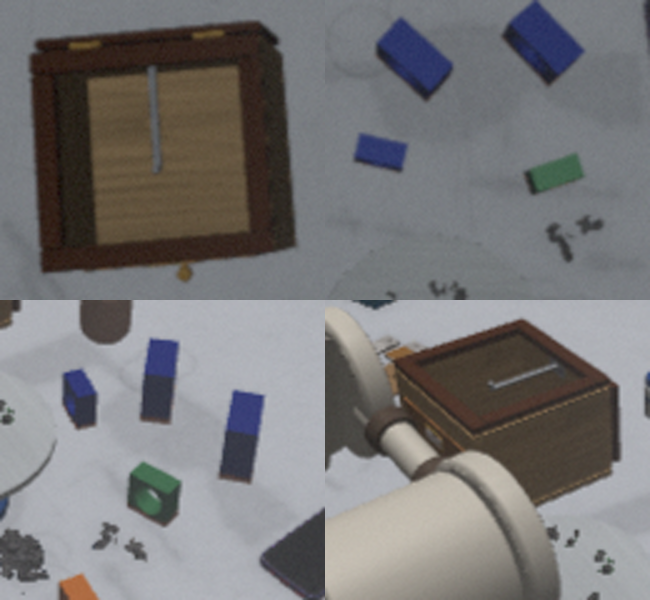

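The crop confirms it: the blue piece at (332,201) is the same size as the green sample, and the other two blue blocks are clearly larger. Next I'll get exact poses with ray casts onto planes.

```bash
cat >> h.py <<'E'
def cast(n,uv,z):
    c=cam(n);K=np.array(c['intrinsics']);uv=np.atleast_2d(uv).astype(float)
    r=np.stack([(uv[:,0]-K[0,2])/K[0,0],-(uv[:,1]-K[1,2])/K[1,1],-np.ones(len(uv))],-1)@rot(c).T
    e=np.array(c['eye']);return e+r*((z-e[2])/r[:,2])[:,None]
def rect(q):
    (a,b),(w,h),an=cv2.minAreaRect((q[:,:2]*1000).astype(np.float32));return np.round([a,b,w,h,an],1)
E
python3 - <<'E'
from h import *
f=np.load('top0.npz');p,d=f['p'],f['d'];P=pts('top',d)
hsv=cv2.cvtColor(p,cv2.COLOR_RGB2HSV)
big=cv2.resize(p,None,fx=4,fy=4,interpolation=cv2.INTER_CUBIC);H=cv2.cvtColor(big,cv2.COLOR_RGB2HSV)
def sub(mask): # contour points in orig px
    cs,_=cv2.findContours(mask,cv2.RETR_EXTERNAL,cv2.CHAIN_APPROX_NONE);c=max(cs,key=cv2.contourArea)[:,0]
    return (c+.5)/4-.5
print('px',hsv[200,332],hsv[208,400],hsv[270,440],p[200,332],p[205,326:340].tolist(),p[225,154:172].tolist(),p[225,234:256].tolist())
for nm,(x,y),lo,hi in(('blue',(331,200),(105,100,90),(135,255,255)),('green',(401,209),(50,70,60),(90,255,255)),('honey',(439,270),(5,150,150),(25,255,255))):
    m=np.zeros(H.shape[:2],np.uint8);s=np.s_[(y-20)*4:(y+20)*4,(x-22)*4:(x+22)*4];m[s]=cv2.inRange(H[s],lo,hi)
    print(nm,rect(cast('top',sub(m),.052)))
# hook: bright grey, inside cabinet
s=np.s_[195:242,192:212];print(p[218,194:210].tolist())
g=(hsv[...,1]<70)&(hsv[...,2]>100);mm=np.zeros(g.shape,np.uint8);mm[s]=g[s]
v,u=np.nonzero(mm);q=cast('top',np.c_[u,v],.137)
print('hook',len(u),u.min(),u.max(),v.min(),v.max(),rect(q),cv2.fitLine(q[:,:2].astype(np.float32),2,0,.01,.01).ravel())
print(np.round(q[[v.argmin(),v.argmax()]],4))
# frame: median-filtered height
Z=cv2.medianBlur(P[...,2].astype(np.float32),3)
m=((Z>.15)&(Z<.175)).astype(np.uint8);k=np.zeros_like(m);k[170:290,145:265]=m[170:290,145:265]
cs,h=cv2.findContours(k,cv2.RETR_CCOMP,cv2.CHAIN_APPROX_NONE)
for c,hh in zip(cs,h[0]):
    if cv2.contourArea(c)>2000:print('hole' if hh[3]>=0 else 'outer',cv2.contourArea(c),rect(cast('top',c[:,0],.16)),np.round(cast('top',cv2.boxPoints(cv2.minAreaRect(c)),.16)[:,:2],3).tolist())
print('lid heights',np.round(Z[178:192,165:250:15]*1000).astype(int).tolist())
E
```

```text
px [116 148 105] [ 69  82 100] [ 14 149 137] [ 44  53 105] [[74, 67, 77], [61, 59, 75], [51, 50, 78], [45, 50, 84], [50, 58, 97], [41, 50, 91], [45, 53, 92], [41, 48, 86], [37, 44, 87], [47, 53, 96], [44, 52, 98], [48, 56, 105], [43, 53, 104], [43, 53, 103]] [[56, 41, 35], [47, 28, 21], [51, 31, 26], [49, 28, 21], [48, 33, 26], [51, 33, 25], [49, 33, 22], [50, 33, 27], [35, 25, 19], [30, 24, 21], [35, 31, 24], [39, 33, 27], [38, 34, 30], [42, 35, 26], [41, 34, 25], [36, 30, 21], [38, 35, 26], [39, 29, 26]] [[102, 86, 61], [101, 87, 66], [88, 74, 58], [65, 50, 38], [51, 36, 29], [53, 38, 31], [53, 35, 29], [50, 36, 29], [53, 37, 31], [54, 37, 32], [55, 40, 32], [54, 39, 33], [60, 48, 37], [55, 48, 35], [45, 38, 29], [46, 42, 38], [45, 40, 31], [43, 37, 31], [47, 39, 36], [46, 44, 37], [54, 50, 44], [95, 95, 95]]
blue [670.1 -55.5  49.3  27.5  78.8]
green [ 653.3 -239.    23.5   51.7   20.9]Traceback (most recent call last):
  File "<stdin>", line 11, in <module>
  File "<stdin>", line 6, in sub
ValueError: max() iterable argument is empty
```

```bash
python3 - <<'E'
from h import *
f=np.load('top0.npz');p,d=f['p'],f['d'];P=pts('top',d)
hsv=cv2.cvtColor(p,cv2.COLOR_RGB2HSV)
print(p[218,196:210].tolist())
s=np.s_[195:242,194:210]
g=(hsv[...,1]<60)&(hsv[...,2]>85);mm=np.zeros(g.shape,np.uint8);mm[s]=g[s]
v,u=np.nonzero(mm);q=cast('top',np.c_[u,v],.135)
print('hook',len(u),u.min(),u.max(),v.min(),v.max(),rect(q),cv2.fitLine(q[:,:2].astype(np.float32),2,0,.01,.01).ravel())
print(np.round(q[[v.argmin(),v.argmax()]],4))
Z=cv2.medianBlur(P[...,2].astype(np.float32),3)
m=((Z>.15)&(Z<.175)).astype(np.uint8);k=np.zeros_like(m);k[170:290,145:265]=m[170:290,145:265]
cs,h=cv2.findContours(k,cv2.RETR_CCOMP,cv2.CHAIN_APPROX_NONE)
for c,hh in zip(cs,h[0]):
    if cv2.contourArea(c)>2000:print('hole' if hh[3]>=0 else 'outer',cv2.contourArea(c),rect(cast('top',c[:,0],.16)),np.round(cast('top',cv2.boxPoints(cv2.minAreaRect(c)),.16)[:,:2],3).tolist())
# inner edges by colour (top-view): redness of frame
r=p.astype(int);red=((r[...,0]-r[...,1]>12)&(r[...,0]<75)&(Z>.13)).astype(np.uint8)
k=np.zeros_like(red);k[170:290,145:265]=red[170:290,145:265]
k=cv2.morphologyEx(k,cv2.MORPH_CLOSE,np.ones((3,3)))
cs,h=cv2.findContours(k,cv2.RETR_CCOMP,cv2.CHAIN_APPROX_NONE)
for c,hh in zip(cs,h[0]):
    if cv2.contourArea(c)>2000:print('col','hole' if hh[3]>=0 else 'outer',rect(cast('top',c[:,0],.16)))
# edge-on front/back of opening & lid
print('col u=215 heights',np.round(Z[174:200,215]*1000).astype(int).tolist())
print('lid top', np.round(cast('top',[[160,185],[250,179]],.16)[:,:2],3).tolist())
E
```

```text
[[87, 73, 56], [89, 75, 55], [94, 79, 58], [99, 85, 65], [92, 90, 84], [95, 97, 100], [92, 92, 96], [81, 76, 73], [85, 72, 56], [97, 83, 61], [97, 82, 62], [97, 81, 60], [97, 81, 61], [97, 84, 62]]
hook 114 199 204 197 238 [610.8 260.3  99.9   9.    6.7] [0.9938591  0.11065269 0.6101439  0.2611062 ]
[[0.6604 0.2663 0.135 ]
 [0.561  0.2584 0.135 ]]
outer 8076.5 [579.7 256.2 211.  220.7   6.8] [[0.673, 0.382], [0.697, 0.159], [0.486, 0.133], [0.462, 0.353]]
hole 5235.5 [578.7 255.8 169.5 178.4   6.8] [[0.652, 0.358], [0.673, 0.178], [0.505, 0.155], [0.484, 0.333]]
col outer [583.8 255.5 219.5 218.    6.5]
col hole [579.1 256.3 174.  182.9   6.3]
col u=215 heights [-1, -1, 1, 3, 1, 1, 141, 143, 141, 141, 141, 158, 160, 159, 159, 160, 160, 161, 162, 158, 157, 62, 46, 25, 14, 12]
lid top [[0.684, 0.357], [0.705, 0.143]]
```

The poses agree with the sizes given:

| Item | Centre (mm) | Bore or frame x yaw | Check |
|---|---|---|---|
| Blue sample | (670, -55.5) | -11.2° | 49 x 27.5 mm, expected 52 x 26 |
| Cabinet opening | (579, 256) | 6.7° | 169 x 178 mm, expected 166 x 176 |

The hook line is within 1.5 mm of the frame's y=0. I'm starting the move.

>>> arm_command([
  [[91,60,-27,-10,0,0,7],[91,120,-55,-20,0,0,14],[91,180,-82,-30,0,0,21],[91,240,-110,-30,0,0,28],[91,300,-137,-30,0,0,33]],
], newtons=15)

```text
clock: 0.72
tool_pos: [0.4289, -0.3074, 0.2445]
orientation: [3.126, -0.311, 0.0]
contact_force: [-0.0, -0.5, -0.1]
grip_width: 0.987
grasp_force: 0.0
```

```bash
cat > go.py <<'E'
import sys
from h import *
def rel(x,y,z,yaw):
    s=state();T=R.from_rotvec(s['orientation'])
    c,sn=np.cos(np.radians(yaw)),np.sin(np.radians(yaw))
    G=R.from_matrix(np.array([[c,sn,0],[sn,-c,0],[0,0,-1]]))
    print('t',round(s['clock'],2),'tcp',np.round(s['tool_pos']*1000,1),'j',np.round(s['joints'],2),'F',np.round(s['contact_force'],1),'grip',round(s['grip_width']*91.9,1),round(s['grasp_force'],1))
    print('shift',np.round(T.inv().apply(np.array([x,y,z])-s['tool_pos']*1000),1),'turn',np.round(np.degrees((T.inv()*G).as_rotvec()),2))
if __name__=='__main__': rel(*map(float,sys.argv[1:5]))
E
python3 go.py 670 -55.5 150 -11.2
```

```text
t 0.72 tcp [ 428.9 -307.4  244.5] j [-0.85  0.02  1.69  0.    1.44  0.92] F [-0.  -0.5 -0.1] grip 90.7 0.0
shift [ 186.7 -294.6   94.5] turn [ 0.   -0.01 -0.18]
```

>>> arm_command([
  [[91,30,-50,0,0,0,0],[91,60,-100,0,0,0,0],[91,90,-150,0,0,0,0],[91,120,-190,0,0,0,0],[91,150,-235,0,0,0,0]],
])

```text
clock: 1.35
tool_pos: [0.6214, -0.1064, 0.244]
orientation: [3.127, -0.306, -0.001]
contact_force: [0.8, -0.7, -0.2]
grip_width: 0.991
grasp_force: 0.0
```

>>> arm_command([
  [[91,22,-42,20,0,0,0],[91,22,-42,60,0,0,0],[91,22,-42,90,0,0,0],[91,22,-42,90,0,0,0],[91,22,-42,90,0,0,0]],
])

```text
clock: 1.98
tool_pos: [0.6509, -0.0711, 0.1559]
orientation: [3.126, -0.306, 0.003]
contact_force: [0.6, 0.5, 0.5]
grip_width: 0.988
grasp_force: 0.0
```

```bash
python3 go.py 670 -55.5 13 -11.2; python3 - <<'E'
from h import *
p,d=grab_frame('top');cv2.imwrite('pics/t2.png',cv2.resize(p[130:270,240:440],(800,560),interpolation=2)[...,::-1])
E
```

```text
t 1.98 tcp [650.9 -71.1 155.9] j [-0.29  0.4   1.42  0.    1.32  1.47] F [0.6 0.5 0.5] grip 90.8 0.0
shift [ 15.5 -19.  142.9] turn [ 0.01 -0.1   0.  ]
```

>>> arm_command([
  [[91,15.5,-19,30,0,0,0],[91,15.5,-19,55,0,0,0],[91,15.5,-19,60,0,0,0],[91,15.5,-19,60,0,0,0],[91,15.5,-19,60,0,0,0]],
])

```text
clock: 2.65
tool_pos: [0.6703, -0.0557, 0.0966]
orientation: [3.126, -0.307, 0.005]
contact_force: [-0.8, 0.6, 0.3]
grip_width: 0.989
grasp_force: 0.0
```

```bash
python3 go.py 670 -55.5 13 -11.2; python3 - <<'E'
from h import *
p,d=grab_frame('scene');a=cv2.resize(p[160:310,240:440],(800,600),interpolation=2)
cv2.imwrite('pics/s2.png',a[...,::-1])
E
```

```text
t 2.65 tcp [670.3 -55.7  96.6] j [-0.26  0.51  1.4   0.    1.23  1.5 ] F [-0.8  0.6  0.3] grip 90.9 0.0
shift [-0.6 -0.1 83.6] turn [ 0.01 -0.19 -0.  ]
```

View pics/s2.png

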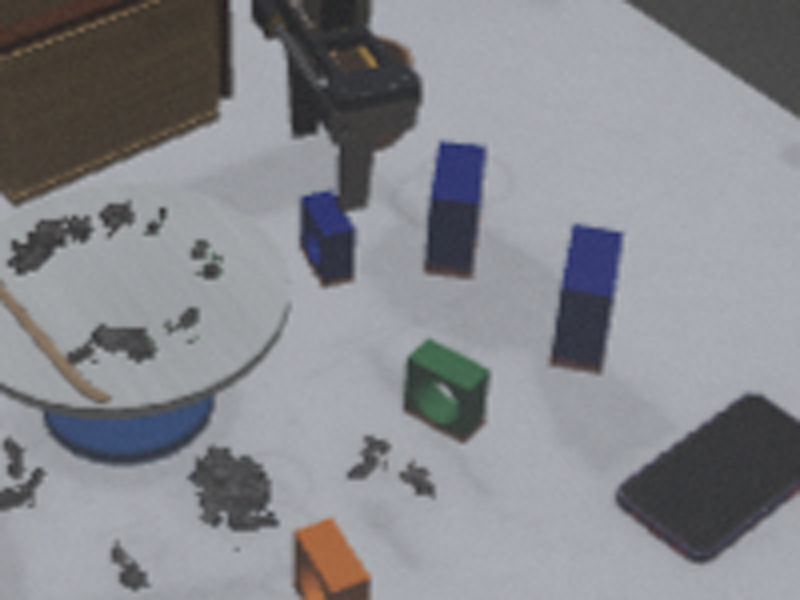

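The crop shows the fingertips at (305,130) and (353,200), straddling the blue sample at (327,238) and parallel to its long edge. The sample's bore faces the wheel. Descending now to grip.

>>> arm_command([
  [[91,0,0,30,0,0,0],[91,0,0,60,0,0,0],[91,0,0,80,0,0,0],[91,0,0,83,0,0,0],[91,0,0,83,0,0,0]],
])

```text
clock: 3.32
tool_pos: [0.6699, -0.0553, 0.0125]
orientation: [3.126, -0.306, 0.002]
contact_force: [0.4, 0.4, -0.4]
grip_width: 0.989
grasp_force: 0.0
```

>>> arm_command([
  [[40,0,0,0,0,0,0],[40,0,0,0,0,0,0],[40,0,0,0,0,0,0],[40,0,0,0,0,0,0],[40,0,0,0,0,0,0]],
], newtons=15)

```text
clock: 3.95
tool_pos: [0.6693, -0.055, 0.0117]
orientation: [-3.126, 0.306, -0.0]
contact_force: [-0.7, -0.2, 0.3]
grip_width: 0.562
grasp_force: 15.0
```

```bash
python3 go.py 670 -55.5 260 -11.2
```

```text
t 3.95 tcp [669.3 -55.   11.7] j [-0.26  0.61  1.44  0.    1.09  1.5 ] F [-0.7 -0.2  0.3] grip 51.7 15.0
shift [   0.9    0.3 -248.3] turn [-0.01 -0.01  0.02]
```

Gripped: the opening is 51.7 mm, as expected for a 52 mm side. Lifting.

>>> arm_command([
  [[40,0,0,-40,0,0,0],[40,0,0,-100,0,0,0],[40,0,0,-160,0,0,0],[40,0,0,-220,0,0,0],[40,0,0,-250,0,0,0]],
], newtons=20)

```text
clock: 4.58
tool_pos: [0.6704, -0.0555, 0.2662]
orientation: [3.126, -0.306, 0.009]
contact_force: [0.4, 0.7, -1.5]
grip_width: 0.565
grasp_force: 20.0
```

>>> arm_command([
  [[40,0,0,0,0,0,-5],[40,0,0,0,0,0,-14],[40,0,0,0,0,0,-18],[40,0,0,0,0,0,-18]],
])

```text
clock: 5.08
tool_pos: [0.6689, -0.0551, 0.2611]
orientation: [-3.136, -0.185, 0.001]
contact_force: [0.5, -0.1, 0.4]
grip_width: 0.564
grasp_force: 20.0
```

```bash
python3 go.py 537.3 251 260 6.7; python3 - <<'E'
from h import *
ims=[]
for n in('top','scene'):
    p,d=grab_frame(n);np.savez(n+'3.npz',p=p,d=d);ims.append(p)
a=cv2.resize(ims[1][100:300,220:460],(720,600),interpolation=2);cv2.imwrite('pics/s3.png',a[...,::-1])
E
```

```text
t 5.08 tcp [668.9 -55.1 261.1] j [-0.26  0.38  1.23 -0.    1.52  1.19] F [ 0.5 -0.1  0.4] grip 51.9 20.0
shift [ -94.6 -319.5    1.2] turn [-0.01  0.04  0.07]
```

View pics/s3.png

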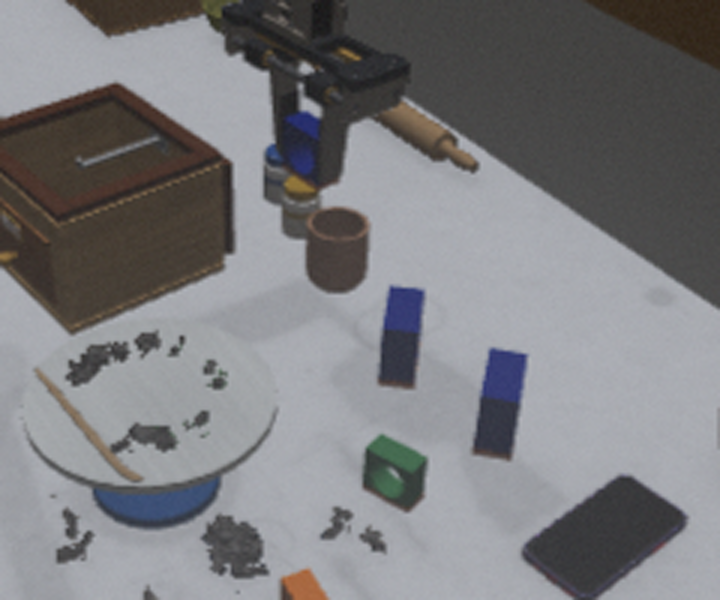

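The picture shows the blue sample held upright between the fingers at (310,150), with green at (393,475) undisturbed. Carrying it over the opening now.

>>> arm_command([
  [[40,-10,-40,0,0,0,0],[40,-26,-95,0,0,0,0],[40,-43,-150,0,0,0,0],[40,-60,-205,0,0,0,0],[40,-75,-255,0,0,0,0]],
])

```text
clock: 5.8
tool_pos: [0.5633, 0.1909, 0.2616]
orientation: [-3.136, -0.185, -0.0]
contact_force: [0.4, 0.9, -1.0]
grip_width: 0.567
grasp_force: 20.0
```

>>> arm_command([
  [[40,-10,-35,0,0,0,0],[40,-18,-60,0,0,0,0],[40,-20,-65,0,0,0,0],[40,-20,-65,0,0,0,0],[40,-20,-65,0,0,0,0]],
])

```text
clock: 6.42
tool_pos: [0.5374, 0.2503, 0.2615]
orientation: [3.136, 0.184, 0.0]
contact_force: [-0.0, 0.3, -0.7]
grip_width: 0.564
grasp_force: 20.0
```

```bash
python3 go.py 537.3 251.5 192 6.7
```

```text
t 6.42 tcp [537.4 250.3 261.5] j [ 0.23  0.18  1.48 -0.    1.48  1.69] F [-0.   0.3 -0.7] grip 51.9 20.0
shift [ 0.1 -1.3 69.5] turn [ 0.02 -0.    0.03]
```

>>> arm_command([
  [[40,0,-1.5,25,0,0,0],[40,0,-1.5,50,0,0,0],[40,0,-1.5,65,0,0,0],[40,0,-1.5,70,0,0,0],[40,0,-1.5,70,0,0,0]],
])

```text
clock: 7.05
tool_pos: [0.537, 0.2526, 0.1919]
orientation: [-3.136, -0.186, -0.001]
contact_force: [1.2, -0.4, -1.2]
grip_width: 0.566
grasp_force: 20.0
```

```bash
python3 go.py 537.3 252 122.7 6.7; python3 - <<'E'
from h import *
ims=[]
for n,b in(('top',np.s_[160:300,130:270]),('scene',np.s_[100:220,180:320])):
    p,d=grab_frame(n);ims.append(cv2.resize(p[b],(400,400 if n=='top' else 343),interpolation=2))
ims[1]=np.vstack([ims[1],np.zeros((57,400,3),np.uint8)])
cv2.imwrite('pics/c4.png',np.hstack(ims)[...,::-1])
E
```

```text
t 7.05 tcp [537.  252.6 191.9] j [ 0.24  0.22  1.57 -0.    1.35  1.69] F [ 1.2 -0.4 -1.2] grip 52.0 20.0
shift [ 0.1  0.7 69.2] turn [-0.   -0.03  0.09]
```

View pics/c4.png

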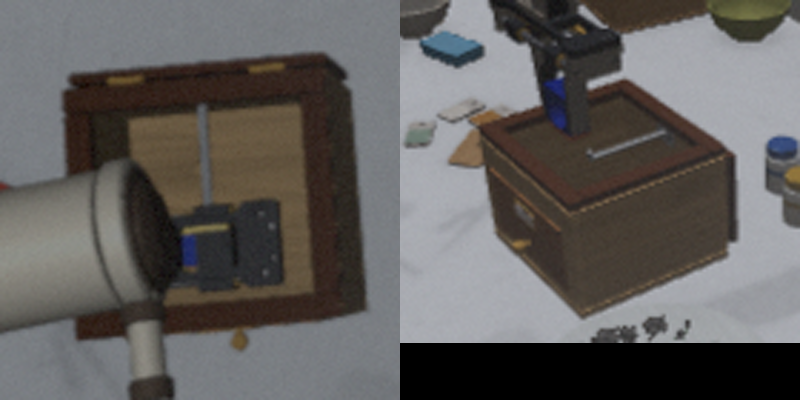

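The crop shows the sample and fingers inside the opening outline, in front of the hook tip (top view about (205,205)) and aligned with the bar. Lowering.

>>> arm_command([
  [[40,0,0,15,0,0,0],[40,0,0,35,0,0,0],[40,0,0,55,0,0,0],[40,0,0,69,0,0,0],[40,0,0,69,0,0,0]],
])

```text
clock: 7.78
tool_pos: [0.5354, 0.2525, 0.1205]
orientation: [3.135, 0.187, -0.006]
contact_force: [-0.1, -0.5, -0.9]
grip_width: 0.562
grasp_force: 20.0
```

>>> arm_command([
  [[40,4,0,0,0,0,0],[40,8,0,0,0,0,0],[40,13,0,0,0,0,0],[40,18,0,0,0,0,0],[40,22,0,0,0,0,0]],
])

```text
clock: 8.4
tool_pos: [0.5589, 0.2555, 0.1226]
orientation: [-3.136, -0.187, -0.0]
contact_force: [0.4, -0.4, -1.1]
grip_width: 0.564
grasp_force: 20.0
```

```bash
python3 go.py 589 258 122.7 6.7; python3 - <<'E'
from h import *
p,d=grab_frame('scene');cv2.imwrite('pics/c5.png',cv2.resize(p[110:200,190:310],(800,600),interpolation=2)[...,::-1])
E
```

```text
t 8.4 tcp [558.9 255.5 122.6] j [0.23 0.34 1.57 0.   1.23 1.68] F [ 0.4 -0.4 -1.1] grip 51.8 20.0
shift [30.1  1.  -0.1] turn [-0.   -0.01  0.12]
```

View pics/c5.png

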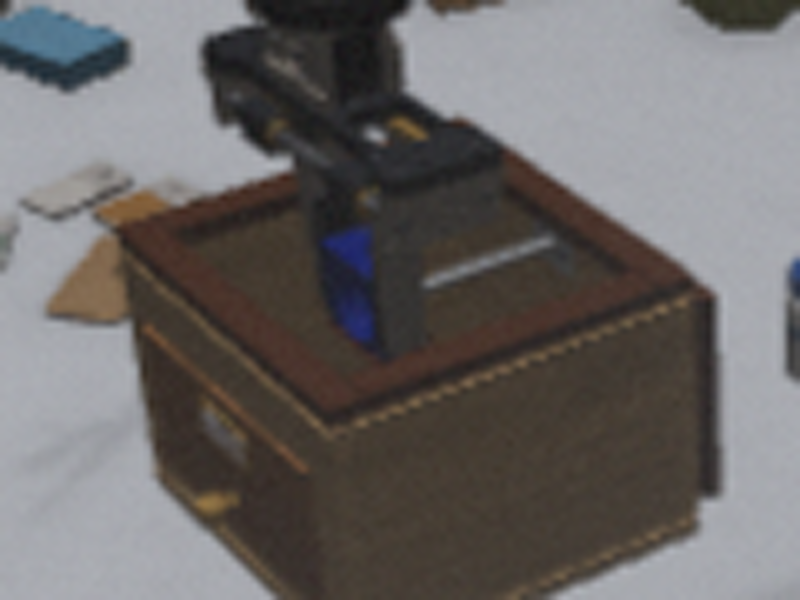

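The picture shows the sample in the opening at (350,280), with the bar running straight into it and clear of the frame. There's no contact force, so I'm sliding on and then lowering.

>>> arm_command([
  [[40,6,0,0,0,0,0],[40,13,0,0,0,0,0],[40,21,0,0,0,0,0],[40,30,0,0,0,0,0],[40,30,0,0,0,0,0]],
])

```text
clock: 9.07
tool_pos: [0.589, 0.2589, 0.1225]
orientation: [-3.136, -0.186, -0.001]
contact_force: [0.5, 0.8, -0.9]
grip_width: 0.563
grasp_force: 20.0
```

>>> arm_command([
  [[40,0,0,5,0,0,0],[40,0,0,10,0,0,0],[40,0,0,15,0,0,0],[40,0,0,17,0,0,0],[40,0,0,17,0,0,0]],
])

```text
clock: 9.7
tool_pos: [0.5881, 0.259, 0.1053]
orientation: [3.136, 0.187, -0.001]
contact_force: [0.5, 0.9, -0.7]
grip_width: 0.567
grasp_force: 20.0
```

```bash
python3 go.py 589 258 103.7 6.7
```

```text
t 9.7 tcp [588.1 259.  105.3] j [ 0.23  0.43  1.49 -0.    1.22  1.68] F [ 0.5  0.9 -0.7] grip 52.1 20.0
shift [0.8 1.1 1.6] turn [0.   0.02 0.12]
```

>>> arm_command([
  [[40,0,0,1,0,0,0],[40,0,0,1.5,0,0,0],[40,0,0,1.5,0,0,0]],
])

```text
clock: 10.07
tool_pos: [0.5883, 0.259, 0.1041]
orientation: [-3.136, -0.187, -0.0]
contact_force: [0.4, 0.4, -1.0]
grip_width: 0.56
grasp_force: 20.0
```

>>> arm_command([
  [[40,0,0,0.5,0,0,0],[40,0,0,1,0,0,0],[40,0,0,1,0,0,0]],
])

```text
clock: 10.45
tool_pos: [0.5884, 0.259, 0.1036]
orientation: [-3.136, -0.187, -0.0]
contact_force: [-2.2, -0.1, 2.8]
grip_width: 0.56
grasp_force: 20.0
```

Contact came at 103.6 mm, where a hung sample was predicted (103.7). Releasing partly and backing out straight up.

>>> arm_command([
  [[56,0,0,0,0,0,0],[62,0,0,0,0,0,0],[70,0,0,0,0,0,0],[72,0,0,0,0,0,0],[72,0,0,0,0,0,0]],
])

```text
clock: 11.08
tool_pos: [0.5883, 0.259, 0.103]
orientation: [3.136, 0.187, 0.0]
contact_force: [-0.1, 0.3, 0.5]
grip_width: 0.784
grasp_force: 0.0
```

>>> arm_command([
  [[72,0,0,-10,0,0,0],[72,0,0,-25,0,0,0],[72,0,0,-45,0,0,0],[72,0,0,-75,0,0,0],[72,0,0,-110,0,0,0]],
])

```text
clock: 11.7
tool_pos: [0.5883, 0.259, 0.2152]
orientation: [-3.136, -0.187, -0.001]
contact_force: [-0.3, 0.4, -0.2]
grip_width: 0.782
grasp_force: 0.0
```

>>> arm_command([
  [[72,0,0,-40,0,0,0],[72,0,20,-50,0,0,0],[72,0,70,-50,0,0,0],[72,0,120,-50,0,0,0],[72,0,170,-50,0,0,0]],
])

```text
clock: 12.32
tool_pos: [0.6079, 0.0874, 0.2621]
orientation: [3.136, 0.186, -0.002]
contact_force: [0.7, -1.1, -0.1]
grip_width: 0.783
grasp_force: 0.0
```

```bash
python3 go.py 640 50 270 6.7; python3 - <<'E'
from h import *
ims=[]
for n,b in(('top',np.s_[160:300,130:270]),('scene',np.s_[100:240,180:320])):
    p,d=grab_frame(n);np.savez(n+'6.npz',p=p,d=d);ims.append(cv2.resize(p[b],(400,400),interpolation=2))
cv2.imwrite('pics/c6.png',np.hstack(ims)[...,::-1])
E
```

```text
t 12.32 tcp [607.9  87.4 262.1] j [-0.05  0.23  1.42 -0.    1.49  1.4 ] F [ 0.7 -1.1 -0.1] grip 72.0 0.0
shift [27.5 40.9 -7.9] turn [0.01 0.09 0.09]
```

View pics/c6.png

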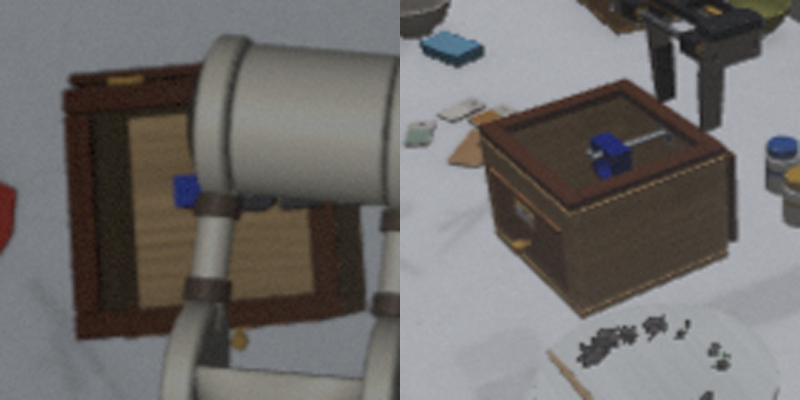

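The crop shows the blue sample hanging on the bar at (610,155), with the tip sticking out in front at (592,153) and the hand clear of everything. I'll let it settle and hand in.

>>> arm_command([
  [[72,0,0,0,0,0,0],[72,0,0,0,0,0,0],[72,0,0,0,0,0,0],[72,0,0,0,0,0,0],[72,0,0,0,0,0,0]],
])

```text
clock: 13.05
tool_pos: [0.6084, 0.0906, 0.263]
orientation: [-3.136, -0.188, 0.0]
contact_force: [-0.3, -1.1, 0.3]
grip_width: 0.787
grasp_force: 0.0
```

```bash
python3 -c "
from cell import *
print(close_job())"
```

```text
the job is handed in; nothing more can be done
None
```

The blue sample (the smallest of the three blue blocks) hangs on the hook with the bar through its bore; I saw no sign of touching the frame, never went near the green and honey samples, and handed the job in at about 13 s, with no verdict returned.

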